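# Sweep three glass blocks into the bonding jig and lock its toggle jaw

### The job

Get the three fused-glass blocks ready for bonding: with closed fingers, sweep them across the jig plate into the lane between end stop and jaw, so that all three lie flat against the long fence. Then push the red-knobbed toggle lever all the way home, so that the jaw closes the blocks up into one tight row against the end stop and locks. Only push things: do not pick up or lift a block, and leave the glue bottle, the lilac dish and the purple-capped jar where they are.

Things in the scene. Friction and masses are not known exactly. Their poses are not given: they have to be found in the camera images.
- jig: bonding jig, fixed to the bench: grey plate, top 8 mm above the bench, with a bright aluminium L on it. Origin at bench height (z = 0) under the inside corner of the L; +x points at the long fence, +y along that fence from the end stop to the jaw; blocks enter the lane moving in +x. The plate reaches from x = -128 to 26 and y = -26 to 268 mm
- jig_corner (a point): inside corner of the L, on the plate's top. The long fence (bar 14 mm wide) has its inner face at jig x = 0 and runs from y = -14 to 205 mm; the end stop (bar 14 mm wide) has its inner face at jig y = 0 and runs from x = 0 to -56 mm, where it has a rounded nose. Both stand 18 mm above the plate
- row_mid (a point): middle of the clamped row, on the plate's top, at x = -22.5, y = 67.5 mm in the jig's frame. The row fills x = -45 to 0, y = 0 to 135 mm. The sliding aluminium jaw (43 mm wide along x, 18 mm thick, 16 mm high) faces the end stop across the lane: its face stands at y = 193 mm with the lever open, at 135 mm with the lever home
- block_a: loose lavender-blue fused-glass block, 45 x 45 x 20 mm, 90 g, lying flat on the jig plate; origin at the centre of its underside, x and y square to its sides, z up. The three blocks are alike and may go in any order
- block_b: loose lavender-blue fused-glass block, 45 x 45 x 20 mm, 90 g, lying flat on the jig plate; origin at the centre of its underside, x and y square to its sides, z up. The three blocks are alike and may go in any order
- block_c: loose lavender-blue fused-glass block, 45 x 45 x 20 mm, 90 g, lying flat on the jig plate; origin at the centre of its underside, x and y square to its sides, z up. The three blocks are alike and may go in any order
- lever (a joint): angle of the toggle lever, rad: 0 = open (jaw drawn back), grows as the lever swings counter-clockwise seen from above, 2.09 = dead centre, 2.16 = home against its stop, where it stays locked. A crank and link turn the swing into 59 mm of jaw travel towards the end stop. It stays where it is left; 2 N at the knob moves it, nipping the row takes some N more
- lever_pivot (a point): point on the lever's upright pivot axis, 20 mm above the plate, at x = -22.5, y = 236 mm in the jig's frame. A flat steel arm, 12 mm wide, 16 to 22 mm above the plate, runs from here to the knob; crank and link (up to 29 mm above the plate) stay within 41 mm of this axis or between it and the jaw
- lever_knob (a point): on the axis of the red knob that stands upright on the lever's end, 38 mm above the plate; the knob is 19 mm across, 22 to 55 mm above the plate, 75 mm from the pivot axis. Seen from the pivot in the jig's frame it lies at 90 degrees from +x (counter-clockwise positive, so towards +y) when open and at 214 degrees when home
- glue: white glue bottle with yellow nozzle, 36 mm across, 122 mm tall, loose, standing near the jig; origin at the centre of its underside; leave alone
- dish: lilac pressed-glass tea-light dish, 64 x 64 x 46 mm, loose; origin at the centre of its underside; leave alone
- jar: small plastic jar with purple cap, 38 mm across, 75 mm tall, loose; origin at the centre of its underside; leave alone
There are look-alikes about, which are no part of the job. Leave any brown or turquoise look-alike of the block_b alone. Leave any brown look-alike of the block_c alone.

How it is judged:
By the outcome, as a careful person would: the job done as asked, in the order asked, and still so for the second after the job is handed in, with the robot touching nothing.
It also fails if it takes over 48 s, if anything falls off the work surface, if the arm or the gripper's body presses on something with over 40 N, if the wrist force passes 120 N, or if a joint passes its speed limit or range.

### The arm

A 6-joint arm with a two-finger parallel gripper is mounted at the origin on the work surface; the furniture and walls round the work are solid. World frame = base frame: x ahead of the robot, y to its left, z up, the work surface at z = 0. Lengths are in mm, angles in rad, forces in N, time in s.
With the tool pointing down it reaches from about 400 to 925 mm from the base axis. Payload 12.5 kg.
Tool frame: the origin (TCP) lies between the finger pads; the fingertips stand 19 mm ahead of it and the grasp point (between the pads) is the TCP (env.nose_length is the distance from the TCP to the fingertips, in mm); z points along the fingers, y is the line along which they close (so a half turn about z gives the same grasp; the last joint's range is limited). The gripper opens to 95 mm and grips with 3 to 60 N. Pads are 20 mm wide; open, the fingers measure 119 mm over their backs; the gripper's body (75 mm by 180 mm) begins 59 mm behind the grasp point.
Start: joints at [1.033, 0.491, 1.559, -0, 1.092, -0.106], TCP at [261.552, 567.658, 233.661] pointing down, gripper open.
Joint ranges: [-3.1, 3.1], [-0.84, 2.19], [0.05, 2.79], [-1.13, 4.28], [0.06, 2.93], [-2.69, 2.69]. Speed limits (rad/s): [2.22, 2.22, 2.79, 3.14, 3.14, 3.14].

### API

Orientations are given as [roll, pitch, yaw] about the fixed x, y, z axes, in that order (R = Rz(yaw) Ry(pitch) Rx(roll)).
In Python, from cell import env gives the robot as it stands. The module is installed in compiled form; this text tells all that it offers.
- The arm moves only by the tool drive_tool, never from a script. Its argument "rows" is a list that holds one entry, the list of rows, each a list of 7 numbers: the shift along the tool's x, y, z scaled (see below), then the turn, a rotation vector about the tool's x, y, z scaled (see below), then the opening, from 0 (shut) to 1 (fully open). In form: [[[tx, ty, tz, ax, ay, az, jaw], ...]]. A call has 1 to 5 rows; each row shifts and turns the commanded pose from where the row before left it, along the tool's axes as they then stand; what a row does not reach is not made up. The controller multiplies each number of a shift by 250 mm and each number of a turn by 180 degrees. A row lasts 1/8 s, in which the tool goes at most 62.5 mm and 10.7 degrees, less where a joint would pass 70% of its speed; a pose out of reach is approached as far as the arm can. A call with a number of a shift or a turn outside -1 to 1 is refused whole. A call with a gripper value outside its range is refused whole. The fingers move at their own pace and stop on an object; the grip force is fixed at half the most. Time passes only in rows, so rows that do not move let the fingers close. It gives the time, the measured TCP pose, the force, the opening and the grip force at its end, in the units of the state.
- env.state(): the state, without advancing time (a new reading comes with each control period).
- env.read_camera(name): name is "side" or "top" or "wrist"; returns a dict with "color" (384x512x3 uint8, blue, green, red), "camera_matrix" (3x3 intrinsics, pixels), "k1" (the pictures are not rectified: a ray, as slopes to the right and down, at radius r is drawn at 1 + k1 r^2 times it, then the intrinsics apply), "pose" (4x4, takes a point from camera to world coordinates). Camera axes: x right, y up, looking along -z (the intrinsics and any distortion apply to the point x, -y, -z); pixel columns grow to the right and rows downward; lengths in mm; the calibration is good to about 2 mm. A picture is of the moment at which its call begins. There is no depth.
- env.job_done(): hands the job in; it is judged then, once.
Trained networks look in a picture, given as the dict that the camera call returned (one of the last four; its "shot" number tells which), for a name from the list of things; names that differ only in an ending like _2 or _b are one class to them, and where a whole thing is asked for, a point or a joint stands for the part that bears it (a point fixed in the world has none). Each returns a list of dicts, best first, with "score" (0 to 1); they miss things now and then, are a little off and sometimes report something else, mostly with a low value. They report only what shows in the picture. A call takes as long as a camera call. They do not tell look-alikes from the thing itself.
- env.search_frame(name, picture): "at" ([x, y, z] in mm, in the coordinates of the camera as it stood for that picture, good to about 4 mm: the middle of the surface that is visible of it).
- env.place_of(name, picture): "at" ([x, y, z] in mm, in the coordinates of the camera as it stood for that picture, good to about 4 mm: a listed point, or the origin of a listed thing).
The state is a dict: "t": time; "joints": joint angles; "qvel": joint speeds; "tau": joint torques, N m; "eef_pos": TCP position; "tcp_rot": TCP orientation; "ft_force": force on the tool from outside, world axes, zero at the start; "moment": the same for the moment, N m; "opening": opening from 0.0 (shut) to 1.0 (fully open); "grip_force": force on a finger pad.
Only numpy, scipy, OpenCV 4.12 (cv2) and the standard library are available. Lean on these libraries where they do the work, as an engineer would, in place of code of your own. Each camera call takes 0.05 s, during which the arm holds its last target. There are 200 camera calls.

## Working session

There is one attempt and no reset: what is moved stays moved. The work goes in short steps, Python scripts to look and compute and a tool call to move; the robot and the scene stay as the last step left them, time stands still between calls to the robot, and variables do not carry over. Pictures are saved under pics/ and viewed, at most 10 in all, crops included, and the job is handed in when it is done.

Besides the shell and the picture viewer there is one more tool, called after "Request:" by a JSON object that holds its "method" and its "body", one argument or row to a line. drive_tool: Moves the arm, as the interface text tells. Its arguments: {"type":"object","properties":{"rows":{"type":"array","items":{"type":"array","items":{"type":"array","items":{"type":"number","minimum":-1,"maximum":1}}}}},"required":["rows"]}

```bash
mkdir -p pics; cat > h.py <<'E'
from cell import env
import numpy as np, cv2
def world(p,at): return (np.array(p["pose"])@np.r_[at,1])[:3]
def ray(p,u,v,z):
    K=np.array(p["camera_matrix"]);d=np.array([(u-K[0,2])/K[0,0],(v-K[1,2])/K[1,1]])
    s=d.copy()
    for _ in range(20): s=d/(1+p["k1"]*(s@s))
    T=np.array(p["pose"]);r=T[:3,:3]@np.array([s[0],-s[1],-1]);o=T[:3,3]
    return o+r*(z-o[2])/r[2]
def proj(p,X):
    T=np.array(p["pose"]);c=T[:3,:3].T@(np.array(X)-T[:3,3]);s=np.array([c[0],-c[1]])/-c[2]
    s=s*(1+p["k1"]*(s@s));K=np.array(p["camera_matrix"]);return K[0,0]*s[0]+K[0,2],K[1,1]*s[1]+K[1,2]
E
python3 - <<'E'
from h import *
for c in ["top","side"]:
    p=env.read_camera(c);cv2.imwrite(f"pics/{c}0.png",p["color"])
    print(c,np.round(p["pose"],2).tolist(),p["k1"])
    for n in ["jig","jig_corner","row_mid","block_a","lever_pivot","lever_knob","glue","dish","jar"]:
        for r in env.place_of(n,p)[:6]:
            w=world(p,r["at"]);print(n,round(r["score"],2),w.round(),np.round(proj(p,w)))
print(env.state())
E
```

```text
top [[0.01, 1.0, -0.06, 325.16], [-1.0, 0.01, -0.01, 100.54], [-0.01, 0.06, 1.0, 1154.41], [0.0, 0.0, 0.0, 1.0]] 0.01132653864224584
jig 0.64 [505.  -6.  -2.] [300. 162.]
jig_corner 0.64 [506.  -2.   6.] [298. 161.]
row_mid 0.95 [480.  68.   8.] [271. 171.]
row_mid 0.3 [488. 307.  40.] [175. 165.]
block_a 0.91 [426.  32.   8.] [285. 192.]
block_a 0.76 [304. 327.  -2.] [168. 239.]
block_a 0.6 [427. 163.   8.] [233. 191.]
block_a 0.57 [399. 360.   1.] [156. 201.]
lever_pivot 0.74 [485. 237.  25.] [204. 167.]
lever_pivot 0.67 [430. 163.  11.] [233. 190.]
lever_knob 0.84 [486. 305.  41.] [176. 166.]
lever_knob 0.44 [428. 161.  11.] [234. 191.]
glue 0.5 [ 401. -193.    2.] [373. 203.]
dish 0.64 [ 489. -182.   -3.] [368. 169.]
jar 0.68 [364. -97.   1.] [335. 217.]
jar 0.21 [505.  -3.  -5.] [298. 162.]
side [[0.99, 0.11, -0.12, 262.97], [-0.16, 0.57, -0.8, -785.29], [-0.01, 0.81, 0.58, 710.63], [0.0, 0.0, 0.0, 1.0]] -0.0718820562640488
jig_corner 0.87 [504.  -3.   7.] [304. 233.]
jig_corner 0.35 [510.  -7.   4.] [307. 234.]
row_mid 0.67 [483.  64.   7.] [289. 216.]
block_a 0.87 [430.  89.  
[... 555 characters left out ...]
265. 212.]
{'t': 1.0, 'joints': array([ 1.03338519e+00,  4.90902679e-01,  1.55891150e+00,  1.07519762e-05,
        1.09170358e+00, -1.05578417e-01]), 'qvel': array([-1.22592996e-03, -6.45545568e-05,  2.53291184e-04,  8.57739670e-04,
       -9.12262468e-04,  1.46971231e-03]), 'tau': array([-3.20184074e-03, -6.12491012e+01, -2.58419985e+01,  6.90806843e-02,
        4.46250080e-02,  1.34476204e-05]), 'eef_pos': array([261.55485835, 567.64963224, 233.65531334]), 'tcp_rot': array([ 3.14151716e+00, -1.59537699e-06,  2.70975498e+00]), 'ft_force': array([-0.00366137,  0.58716248,  0.14098191]), 'moment': array([-0.00265698, -0.00505889,  0.00250425]), 'grip_force': 0.0, 'opening': 1.000229946710162}
```

```bash
python3 -c "
import cv2,numpy as np
a=cv2.imread('pics/top0.png');cv2.imwrite('pics/top0b.png',cv2.resize(a,(800,600),interpolation=cv2.INTER_CUBIC))"
python3 -c "
import cv2,numpy as np
a=cv2.imread('pics/top0.png');cv2.imwrite('pics/top0c.png',cv2.resize(a[120:270,140:400],(790,456),interpolation=cv2.INTER_CUBIC))
a=cv2.imread('pics/side0.png');cv2.imwrite('pics/side0c.png',cv2.resize(a[120:330,180:380],(570,600),interpolation=cv2.INTER_CUBIC))"
```

```text
(no output)
```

View pics/top0c.png

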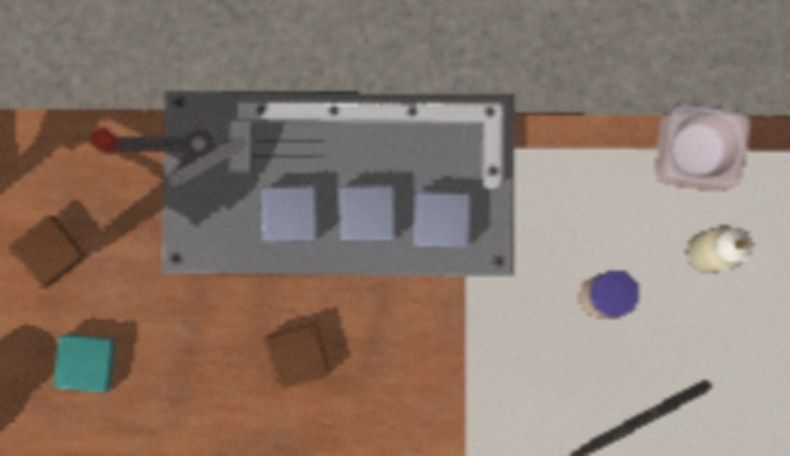

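View pics/side0c.png

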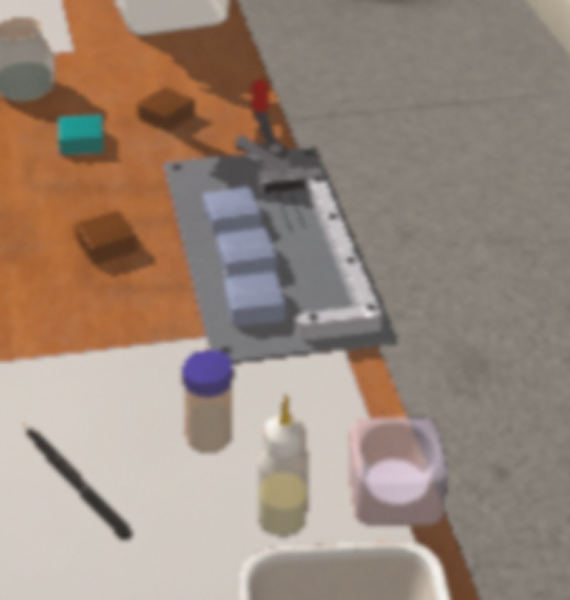

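The top crop shows the three lavender blocks in a row on the plate, at crop (289,213), (367,213) and (442,219). The L is above and right with its inside corner at (484,122), and the red knob is at (103,140). The side crop agrees: the lever is open, and the brown and turquoise look-alikes lie off the plate. Next I'll compute the move that brings the wrist camera over the plate.

```bash
cat >> h.py <<'E'
from scipy.spatial.transform import Rotation as Ro
def plan(tgt,n,yaw=None,rows=None):
    """straight move to world TCP tgt in n equal rows, tool down; prints rows"""
    s=env.state();R=Ro.from_euler('xyz',s["tcp_rot"]);d=(np.array(tgt)-s["eef_pos"])/n
    rv=np.zeros(3)
    if yaw is not None:
        rv=(Ro.from_euler('xyz',[np.pi,0,yaw])*R.inv()).as_rotvec()/n
    for i in range(n):
        print(np.round(np.r_[R.inv().apply(d)/250,R.inv().apply(rv)/np.pi,0],4).tolist())
        R=Ro.from_rotvec(rv)*R
E
python3 -c "
from h import *
plan([370,95,234],10,np.pi/2)"
```

```text
[-0.1185, -0.1535, -0.0001, 0.0, -0.0, 0.0363, 0.0]
[-0.1352, -0.1391, -0.0001, 0.0, -0.0, 0.0363, 0.0]
[-0.1501, -0.1228, -0.0001, 0.0, -0.0, 0.0363, 0.0]
[-0.1631, -0.105, -0.0001, 0.0, -0.0, 0.0363, 0.0]
[-0.174, -0.0857, -0.0001, 0.0, -0.0, 0.0363, 0.0]
[-0.1826, -0.0654, -0.0001, 0.0, -0.0, 0.0363, 0.0]
[-0.1889, -0.0442, -0.0001, 0.0, -0.0, 0.0363, 0.0]
[-0.1927, -0.0225, -0.0001, 0.0, -0.0, 0.0363, 0.0]
[-0.194, -0.0004, -0.0001, 0.0, -0.0, 0.0363, 0.0]
[-0.1928, 0.0216, -0.0001, 0.0, -0.0, 0.0363, 0.0]
```

Request:
{"method": "drive_tool", "body": {
  "rows": [
    [[-0.1185, -0.1535, 0, 0, 0, 0.0363, 0], [-0.135, -0.139, 0, 0, 0, 0.0363, 0], [-0.15, -0.123, 0, 0, 0, 0.0363, 0], [-0.163, -0.105, 0, 0, 0, 0.0363, 0], [-0.174, -0.086, 0, 0, 0, 0.0363, 0]]
  ]
}}

```text
t: 1.62
eef_pos: [315.7, 329.9, 233.8]
tcp_rot: [3.141, -0.0, 2.136]
ft_force: [0.4, 1.0, 1.0]
opening: 0.531
grip_force: 0.0
```

```bash
python3 -c "
from h import *
plan([425,95,234],5,np.pi/2)
p=env.read_camera('wrist');cv2.imwrite('pics/w1.png',p['color']);T=p['pose'];print(np.round(T,2),env.state()['eef_pos'])"
```

```text
[-0.2056, -0.0268, -0.0002, 0.0, -0.0, 0.036, 0.0]
[-0.2073, -0.0035, -0.0002, 0.0, -0.0, 0.036, 0.0]
[-0.2063, 0.0199, -0.0002, 0.0, -0.0, 0.036, 0.0]
[-0.2028, 0.0431, -0.0002, 0.0, -0.0, 0.036, 0.0]
[-0.1966, 0.0657, -0.0002, 0.0, -0.0, 0.036, 0.0]
[[ 8.4000e-01 -5.2000e-01 -1.3000e-01  2.8120e+02]
 [ 5.4000e-01  8.2000e-01  2.0000e-01  3.8592e+02]
 [ 0.0000e+00 -2.4000e-01  9.7000e-01  3.8407e+02]
 [ 0.0000e+00  0.0000e+00  0.0000e+00  1.0000e+00]] [315.73316398 326.15380479 233.66568366]
```

Request:
{"method": "drive_tool", "body": {
  "rows": [
    [[-0.206, -0.027, 0, 0, 0, 0.036, 0], [-0.207, -0.0035, 0, 0, 0, 0.036, 0], [-0.206, 0.02, 0, 0, 0, 0.036, 0], [-0.203, 0.043, 0, 0, 0, 0.036, 0], [-0.197, 0.066, 0, 0, 0, 0.036, 0]]
  ]
}}

```text
t: 2.3
eef_pos: [426.4, 95.1, 233.9]
tcp_rot: [3.141, -0.0, 1.57]
ft_force: [0.3, 0.7, -0.3]
opening: 0.013
grip_force: 0.0
```

```bash
python3 - <<'E'
from h import *
p=env.read_camera('wrist');cv2.imwrite('pics/w2.png',p['color']);print(env.state()['eef_pos'],env.state()['tcp_rot'])
import pickle;pickle.dump(p,open('w2.pkl','wb'))
for n in ["jig_corner","row_mid","block_a","lever_pivot","lever_knob"]:
    for r in env.place_of(n,p)[:6]:
        w=world(p,r["at"]);print(n,round(r["score"],2),w.round(1),np.round(proj(p,w)))
E
```

```text
[428.67837047  91.29863058 233.86082687] [3.13965470e+00 1.00778395e-03 1.56315536e+00]
row_mid 0.72 [486.6  66.1   8.6] [301. 195.]
block_a 0.93 [308.9 151.4  -1.4] [145. 120.]
block_a 0.88 [429.6  29.    6.3] [252. 225.]
block_a 0.76 [429.6 160.6   3.6] [252. 111.]
block_a 0.55 [433.9  92.7   9.6] [256. 173.]
lever_pivot 0.8 [489.5 231.5  26.2] [312.  38.]
```

View pics/w2.png

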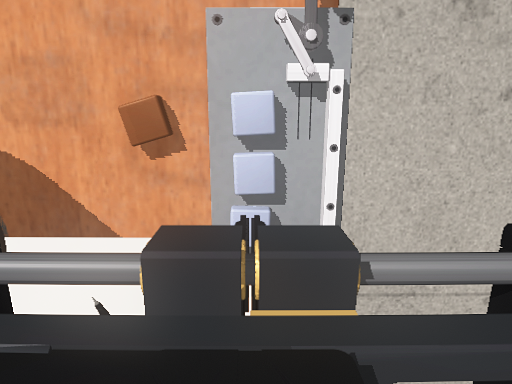

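The wrist view shows blocks at (253,113) and (253,174), with the third at about (251,215) partly hidden by the gripper. The fence's inner edge runs from (331,70) to (323,222), the jaw is at (308,72) and the pivot at (311,35).

```bash
python3 - <<'E'
from h import *
import pickle
p=pickle.load(open('w2.pkl','rb'))
q=env.read_camera('top');cv2.imwrite('pics/top1.png',q['color'])
f=lambda P,u,v,z:ray(P,u,v,z).round(1)[:2]
print("wrist fence",f(p,331,70,26),f(p,323,222,26),"plate",f(p,207,9,8),f(p,353,9,8),f(p,211.5,222,8),"jaw face",f(p,287,80,24),f(p,329,80,24),"pivot",f(p,311,35,28))
def blocks(P,name):
    h=cv2.cvtColor(P['color'],cv2.COLOR_BGR2HSV);m=cv2.inRange(h,(105,25,130),(135,130,255))
    for c in cv2.findContours(m,0,2)[0]:
        if cv2.contourArea(c)>(80 if name!='wrist' else 500):
            pts=np.array([ray(P,*x[0],28)[:2] for x in c],np.float32)
            print(name,cv2.minAreaRect(pts),cv2.minAreaRect(c)[0])
blocks(p,'wrist')
top0=dict(q);top0['color']=cv2.imread('pics/top0.png');blocks(top0,'top')
F=lambda cx,cy,z:f(q,140+cx/3.038-.33,120+cy/3.04-.33,z)
print("top plate",F(165,93,8),F(514,95,8),F(515,274,8),F(162,273,8),"corner",F(484,122,26),F(262,122,26),"knob",F(103,140,63))
E
```

```text
wrist fence [509.7 201.3] [509.7  39.2] plate [383.5 262.8] [533.5 263.2] [382.3  33.2] jaw face [465.5 191.6] [508.7 191.7] pivot [487.8 233.9]
wrist ((431.5305480957031, 95.33748626708984), (43.9119758605957, 45.88695526123047), 0.9604195952415466) (253.5, 173.0)
wrist ((430.63177490234375, 158.4726104736328), (44.2578125, 43.57637023925781), 3.808001756668091) (252.9517822265625, 112.82486724853516)
top ((424.6395263671875, 33.46757888793945), (40.09871292114258, 42.528900146484375), 0.5920984148979187) (284.5, 192.0)
top ((429.0162658691406, 94.70213317871094), (40.14811706542969, 40.02293014526367), 0.6169617772102356) (260.0, 190.0)
top ((428.0625, 159.4492645263672), (42.922698974609375, 41.95160675048828), 4.303968906402588) (234.10116577148438, 190.11868286132812)
top plate [531.2 264.7] [532.3 -29.1] [381.8 -30.5] [379.4 264.3] corner [506.3  -2.4] [504.5 181.3] knob [482.8 305.9]
```

Request:
{"method": "drive_tool", "body": {
  "rows": [
    [[0.085, -0.053, 0.178, 0, 0, 0, 0], [0.085, -0.053, 0.178, 0, 0, 0, 0], [0.085, -0.053, 0.178, 0, 0, 0, 0], [0, 0, 0, 0, 0, 0, 0]]
  ]
}}

```text
t: 3.15
eef_pos: [383.5, 161.6, 98.4]
tcp_rot: [-3.136, 0.001, 1.578]
ft_force: [-0.2, -0.5, 1.2]
opening: 0.004
grip_force: 0.0
```

```bash
python3 - <<'E'
from h import *
s=env.state();print(s['eef_pos'],s['tcp_rot'],s['joints'])
plan([387,159,33],2,np.pi/2)
E
```

```text
[383.50987573 161.61881597  98.36480116] [-3.13621513e+00  1.14938346e-03  1.57849435e+00] [2.39745268e-01 4.32394980e-01 2.19026313e+00 2.35868822e-04
 5.24432277e-01 2.31845839e-01]
[-0.0051, 0.0076, 0.1307, -0.0009, 0.0002, 0.0012, 0.0]
[-0.0052, 0.0073, 0.1307, -0.0009, 0.0002, 0.0012, 0.0]
```

Request:
{"method": "drive_tool", "body": {
  "rows": [
    [[-0.005, 0.008, 0.13, -0.001, 0, 0.001, 0], [-0.005, 0.008, 0.13, -0.001, 0, 0.001, 0], [0, 0, 0, 0, 0, 0, 0], [0, 0.03, 0, 0, 0, 0, 0], [0, 0.03, 0, 0, 0, 0, 0]]
  ]
}}

```text
t: 3.78
eef_pos: [406.1, 157.9, 36.7]
tcp_rot: [3.133, -0.001, 1.568]
ft_force: [-1.6, 0.0, 0.3]
opening: 0.001
grip_force: 0.9
```

```bash
python3 - <<'E'
from h import *
s=env.state();print(s['eef_pos'],s['tcp_rot'],s['joints'],s['ft_force'])
E
```

```text
[406.10752168 157.94344954  36.71529017] [ 3.13302609e+00 -6.26089224e-04  1.56815782e+00] [ 0.21985025  0.57739029  2.19447653 -0.00362059  0.36123444  0.22587293] [-1.57531236  0.02655989  0.27102634]
```

Request:
{"method": "drive_tool", "body": {
  "rows": [
    [[0.002, 0.04, 0.008, 0, 0, 0, 0], [0, 0.04, 0, 0, 0, 0, 0], [0, 0.04, 0, 0, 0, 0, 0], [0, 0.02, 0, 0, 0, 0, 0], [0, 0, 0, 0, 0, 0, 0]]
  ]
}}

```text
t: 4.4
eef_pos: [440.3, 158.1, 33.4]
tcp_rot: [3.135, -0.0, 1.568]
ft_force: [-0.3, -0.4, -0.4]
opening: 0.003
grip_force: 0.0
```

```bash
python3 - <<'E'
from h import *
p=env.read_camera('wrist');cv2.imwrite('pics/w3.png',p['color'])
p=env.read_camera('top');cv2.imwrite('pics/t3.png',cv2.resize(p['color'][120:270,140:400],(790,456),interpolation=cv2.INTER_CUBIC))
s=env.state();print(s['eef_pos'],s['ft_force'])
E
```

```text
[439.83742299 158.13368579  33.36032463] [-0.00242186 -0.59035844 -0.83591801]
```

View pics/t3.png

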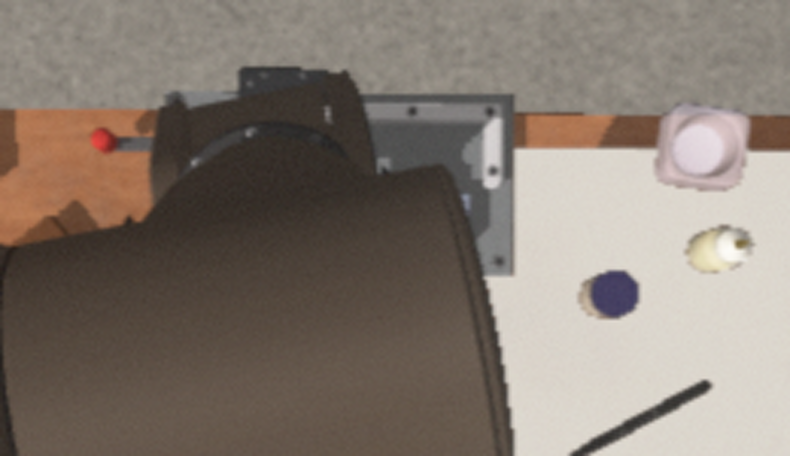

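The arm hides the jig in this view, so I'll go by force. I push on slowly until the block meets the fence.

Request:
{"method": "drive_tool", "body": {
  "rows": [
    [[0, 0.014, 0, 0, 0, 0, 0], [0, 0.014, 0, 0, 0, 0, 0], [0, 0.01, 0, 0, 0, 0, 0]]
  ]
}}

```text
t: 4.88
eef_pos: [449.6, 158.1, 33.5]
tcp_rot: [3.135, -0.0, 1.568]
ft_force: [0.4, 0.4, -0.5]
opening: 0.006
grip_force: 0.3
```

Request:
{"method": "drive_tool", "body": {
  "rows": [
    [[0, 0.008, 0, 0, 0, 0, 0], [0, 0, 0, 0, 0, 0, 0]]
  ]
}}

```text
t: 5.12
eef_pos: [451.6, 158.1, 33.5]
tcp_rot: [3.135, -0.0, 1.568]
ft_force: [-0.2, -0.1, -0.1]
opening: 0.007
grip_force: 0.0
```

Request:
{"method": "drive_tool", "body": {
  "rows": [
    [[0, 0.008, 0, 0, 0, 0, 0], [0, 0.004, 0, 0, 0, 0, 0], [0, 0, 0, 0, 0, 0, 0]]
  ]
}}

```text
t: 5.5
eef_pos: [454.5, 158.1, 33.5]
tcp_rot: [3.135, -0.0, 1.568]
ft_force: [-0.1, -0.2, -0.1]
opening: 0.004
grip_force: 0.0
```

Request:
{"method": "drive_tool", "body": {
  "rows": [
    [[0, 0.008, 0, 0, 0, 0, 0], [0, 0, 0, 0, 0, 0, 0]]
  ]
}}

```text
t: 5.75
eef_pos: [456.3, 158.0, 33.5]
tcp_rot: [3.136, 0.0, 1.568]
ft_force: [-2.5, -0.6, 0.5]
opening: 0.007
grip_force: 0.8
```

```bash
python3 - <<'E'
from h import *
p=env.read_camera('wrist');c=p['color'];cv2.imwrite('pics/w4.png',c)
s=env.state();print(s['eef_pos'],s['ft_force'])
E
```

```text
[456.2495096  158.04678886  33.54515685] [-2.30425121 -1.95788601  0.75636619]
```

View pics/w4.png

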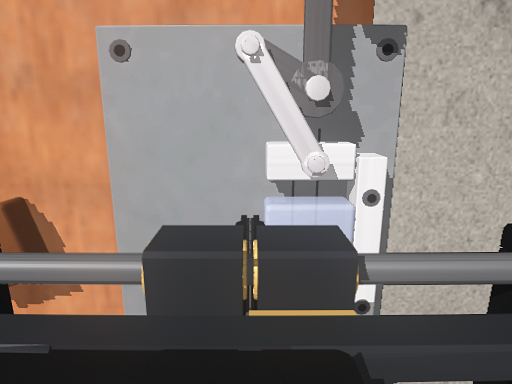

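The wrist view shows the first block (265–352, 200) in line with the jaw (266–355, 160), and close to the fence edge at about 357. A small extra push will confirm contact.

Request:
{"method": "drive_tool", "body": {
  "rows": [
    [[0, 0.006, 0, 0, 0, 0, 0], [0, 0, 0, 0, 0, 0, 0]]
  ]
}}

```text
t: 6.05
eef_pos: [456.5, 157.9, 33.5]
tcp_rot: [3.138, 0.0, 1.568]
ft_force: [-7.6, 0.5, 4.4]
opening: 0.004
grip_force: 3.9
```

```bash
python3 - <<'E'
from h import *
p=env.read_camera('wrist');f=lambda u,v,z:ray(p,u,v,z).round(1)[:2]
s=env.state();print(s['eef_pos'],s['ft_force'])
cv2.imwrite('pics/w5.png',cv2.resize(p['color'][130:320,230:410],(568,600),interpolation=cv2.INTER_CUBIC))
E
```

```text
[456.44855064 157.96767745  33.49416907] [-6.63095126 -0.64995013  5.41987417]
```

View pics/w5.png

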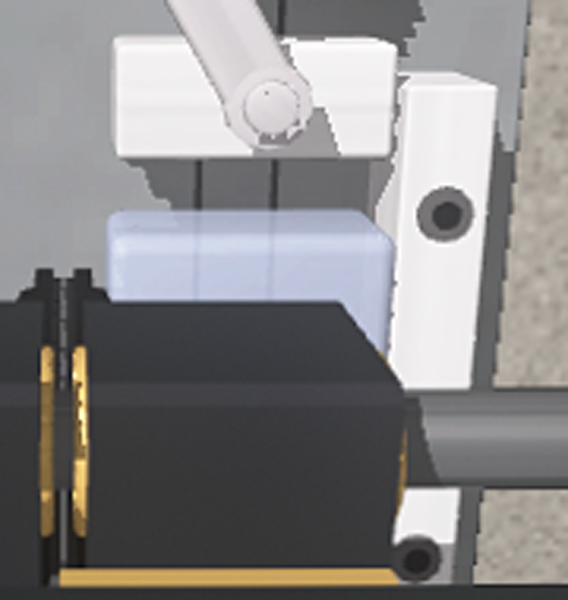

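The first block is flush against the fence: −7 N on the tool, with the block's right edge on the fence line. I'll retreat and go to the middle block.

Request:
{"method": "drive_tool", "body": {
  "rows": [
    [[0, -0.1, 0, 0, 0, 0, 0], [0, -0.18, 0, 0, 0, 0, 0], [-0.12, 0, 0, 0, 0, 0, 0], [-0.13, 0, 0, 0, 0, 0, 0], [0, 0, 0, 0, 0, 0, 0]]
  ]
}}

```text
t: 6.72
eef_pos: [388.2, 94.6, 33.2]
tcp_rot: [3.134, -0.0, 1.565]
ft_force: [0.0, 0.5, 0.7]
opening: 0.003
grip_force: 0.0
```

```bash
python3 - <<'E'
from h import *
s=env.state();print(s['eef_pos'],s['tcp_rot'],s['joints'],s['ft_force'])
plan([454,95,33],8,np.pi/2)
E
```

```text
[388.18856248  94.62606243  33.2152238 ] [ 3.13444628e+00 -1.66745758e-04  1.56525904e+00] [ 7.36658175e-02  5.66039871e-01  2.28217331e+00 -1.41384940e-03
  2.86242584e-01  8.05585940e-02] [0.02724009 0.45973757 0.67187575]
[0.0004, 0.0329, 0.0003, 0.0003, -0.0, -0.0002, 0.0]
[0.0003, 0.0329, 0.0003, 0.0003, -0.0, -0.0002, 0.0]
[0.0003, 0.0329, 0.0003, 0.0003, -0.0, -0.0002, 0.0]
[0.0003, 0.0329, 0.0003, 0.0003, -0.0, -0.0002, 0.0]
[0.0003, 0.0329, 0.0002, 0.0003, -0.0, -0.0002, 0.0]
[0.0003, 0.0329, 0.0002, 0.0003, -0.0, -0.0002, 0.0]
[0.0002, 0.0329, 0.0002, 0.0003, -0.0, -0.0002, 0.0]
[0.0002, 0.0329, 0.0001, 0.0003, -0.0, -0.0002, 0.0]
```

Request:
{"method": "drive_tool", "body": {
  "rows": [
    [[0, 0.033, 0, 0, 0, 0, 0], [0, 0.04, 0, 0, 0, 0, 0], [0, 0.045, 0, 0, 0, 0, 0], [0, 0.045, 0, 0, 0, 0, 0], [0, 0.045, 0, 0, 0, 0, 0]]
  ]
}}

```text
t: 7.35
eef_pos: [440.5, 95.8, 33.4]
tcp_rot: [3.135, -0.0, 1.568]
ft_force: [0.0, -0.2, 0.3]
opening: 0.006
grip_force: 0.2
```

Request:
{"method": "drive_tool", "body": {
  "rows": [
    [[0, 0.03, 0, 0, 0, 0, 0], [0, 0.02, 0, 0, 0, 0, 0], [0, 0, 0, 0, 0, 0, 0]]
  ]
}}

```text
t: 7.72
eef_pos: [452.4, 95.6, 33.5]
tcp_rot: [3.135, -0.0, 1.568]
ft_force: [-0.0, -0.5, 0.4]
opening: 0.004
grip_force: 0.0
```

Request:
{"method": "drive_tool", "body": {
  "rows": [
    [[0, 0.01, 0, 0, 0, 0, 0], [0, 0.008, 0, 0, 0, 0, 0], [0, 0, 0, 0, 0, 0, 0]]
  ]
}}

```text
t: 8.1
eef_pos: [456.4, 95.5, 33.5]
tcp_rot: [3.136, -0.0, 1.568]
ft_force: [-1.9, -1.8, 1.4]
opening: 0.002
grip_force: 1.1
```

Request:
{"method": "drive_tool", "body": {
  "rows": [
    [[0, 0.004, 0, 0, 0, 0, 0], [0, 0, 0, 0, 0, 0, 0]]
  ]
}}

```text
t: 8.35
eef_pos: [456.4, 95.5, 33.5]
tcp_rot: [3.138, 0.0, 1.568]
ft_force: [-6.4, -1.2, 3.0]
opening: 0.006
grip_force: 3.2
```

Request:
{"method": "drive_tool", "body": {
  "rows": [
    [[0, -0.1, 0, 0, 0, 0, 0], [0, -0.205, -0.05, 0, 0, 0, 0], [-0.12, 0, -0.06, 0, 0, 0, 0], [-0.132, 0, 0, 0, 0, 0, 0], [0, 0, 0, 0, 0, 0, 0]]
  ]
}}

```text
t: 8.98
eef_pos: [381.7, 31.5, 60.9]
tcp_rot: [3.134, 0.0, 1.565]
ft_force: [-0.2, 0.6, 0.0]
opening: 0.006
grip_force: 0.0
```

```bash
python3 - <<'E'
from h import *
s=env.state();print(s['eef_pos'],s['tcp_rot'],s['joints'],s['ft_force'])
plan([381,32.5,33],2,np.pi/2)
p=env.read_camera('wrist');cv2.imwrite('pics/w6.png',p['color'])
E
```

```text
[381.71454918  31.54267564  60.85878527] [3.13360154e+00 4.67141343e-05 1.56520010e+00] [-9.08942795e-02  4.88862649e-01  2.30461766e+00  1.90108370e-03
  3.40146876e-01 -8.70878719e-02] [-0.23709703  0.5770915   0.01630905]
[0.0019, -0.0019, 0.0557, 0.0013, 0.0, -0.0009, 0.0]
[0.0019, -0.0017, 0.0557, 0.0013, 0.0, -0.0009, 0.0]
```

View pics/w6.png

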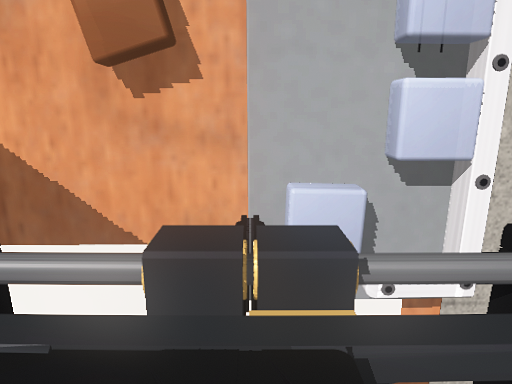

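The wrist view shows two blocks flush at the fence, at (437,118) and (445,20). The third is at about (327,220) with its left side at 287, clear of the fingers at about 262. I'll descend and push it.

Request:
{"method": "drive_tool", "body": {
  "rows": [
    [[0.003, -0.002, 0.056, 0.001, 0, -0.001, 0], [0.003, -0.002, 0.054, 0.001, 0, -0.001, 0], [0, 0, 0, 0, 0, 0, 0], [0, 0.035, 0, 0, 0, 0, 0], [0, 0.04, 0, 0, 0, 0, 0]]
  ]
}}

```text
t: 9.65
eef_pos: [400.0, 34.6, 33.5]
tcp_rot: [3.141, -0.0, 1.574]
ft_force: [-0.8, 0.1, -0.6]
opening: 0.001
grip_force: 0.3
```

Request:
{"method": "drive_tool", "body": {
  "rows": [
    [[0, 0.045, 0, 0, 0, 0, 0], [0, 0.045, 0, 0, 0, 0, 0], [0, 0.045, 0, 0, 0, 0, 0], [0, 0.04, 0, 0, 0, 0, 0], [0, 0, 0, 0, 0, 0, 0]]
  ]
}}

```text
t: 10.28
eef_pos: [443.6, 34.5, 33.0]
tcp_rot: [3.141, -0.0, 1.574]
ft_force: [0.9, 0.5, -0.1]
opening: 0.001
grip_force: 0.0
```

Request:
{"method": "drive_tool", "body": {
  "rows": [
    [[0, 0.025, 0, 0, 0, 0, 0], [0, 0.015, 0, 0, 0, 0, 0], [0, 0.008, 0, 0, 0, 0, 0], [0, 0, 0, 0, 0, 0, 0]]
  ]
}}

```text
t: 10.78
eef_pos: [454.8, 34.6, 33.1]
tcp_rot: [3.141, -0.0, 1.574]
ft_force: [-0.0, 0.1, -1.1]
opening: 0.001
grip_force: 0.0
```

Request:
{"method": "drive_tool", "body": {
  "rows": [
    [[0, 0.005, 0, 0, 0, 0, 0], [0, 0, 0, 0, 0, 0, 0]]
  ]
}}

```text
t: 11.02
eef_pos: [456.0, 34.6, 33.1]
tcp_rot: [3.141, -0.0, 1.574]
ft_force: [-0.1, 1.7, 0.7]
opening: -0.001
grip_force: 0.0
```

Request:
{"method": "drive_tool", "body": {
  "rows": [
    [[0, 0.004, 0, 0, 0, 0, 0], [0, 0.004, 0, 0, 0, 0, 0], [0, 0, 0, 0, 0, 0, 0]]
  ]
}}

```text
t: 11.4
eef_pos: [456.6, 34.6, 33.0]
tcp_rot: [-3.138, -0.0, 1.574]
ft_force: [-7.1, -1.0, 4.5]
opening: 0.007
grip_force: 3.5
```

Request:
{"method": "drive_tool", "body": {
  "rows": [
    [[0, -0.12, 0, 0, 0, 0, 0], [0, -0.06, -0.2, 0, 0, 0, 0], [0.1, 0, -0.22, 0, 0, 0, 0], [0.22, 0.03, -0.12, 0, 0, 0, 0], [0.22, 0.05, -0.1, 0, 0, 0, 0]]
  ]
}}

```text
t: 12.02
eef_pos: [432.7, 170.4, 194.8]
tcp_rot: [3.139, -0.001, 1.573]
ft_force: [1.2, 0.3, -0.8]
opening: 0.005
grip_force: 0.0
```

Request:
{"method": "drive_tool", "body": {
  "rows": [
    [[0.2, 0.04, -0.05, 0, 0, 0, 0], [0.1, 0.03, 0, 0, 0, 0, 0], [0, 0, 0, 0, 0, 0, 0]]
  ]
}}

```text
t: 12.4
eef_pos: [449.8, 245.3, 205.2]
tcp_rot: [3.141, -0.0, 1.576]
ft_force: [0.1, -1.3, -0.0]
opening: 0.004
grip_force: 0.0
```

```bash
python3 - <<'E'
from h import *
s=env.state();print(s['eef_pos'],s['tcp_rot'],s['joints'],s['ft_force'])
p=env.read_camera('wrist');cv2.imwrite('pics/w7.png',p['color'])
import pickle;pickle.dump(p,open('w7.pkl','wb'))
for n in ["row_mid","block_a","lever_pivot","lever_knob"]:
    for r in env.place_of(n,p)[:4]:
        w=world(p,r["at"]);print(n,round(r["score"],2),w.round(1),np.round(proj(p,w)))
E
```

```text
[449.79244492 245.27559404 205.19230097] [ 3.14105825e+00 -2.81424751e-04  1.57645705e+00] [3.70210501e-01 3.66212311e-01 1.86623336e+00 9.18091384e-05
 9.08547368e-01 3.64493420e-01] [ 0.07910016 -1.2914593  -0.00639425]
block_a 0.85 [3.112e+02 3.228e+02 2.000e-01] [114.  99.]
block_a 0.7 [398.7 359.8  -3.4] [199.  61.]
block_a 0.67 [310.  150.7  -3.6] [127. 253.]
lever_pivot 0.95 [485.4 230.3  27.9] [284. 194.]
lever_knob 0.69 [487.7 302.7  42.8] [291. 120.]
```

View pics/w7.png

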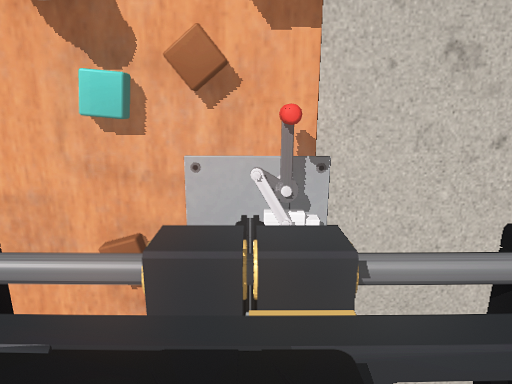

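The view shows the knob's top at (291,114), the pivot at (286,191) and the lever still open. I'll fix the knob position and check the blocks in the side camera.

```bash
python3 - <<'E'
from h import *
import pickle
p=pickle.load(open('w7.pkl','rb'))
h=cv2.cvtColor(p['color'],cv2.COLOR_BGR2HSV);m=cv2.inRange(h,(0,180,120),(6,255,255))|cv2.inRange(h,(174,180,120),(180,255,255))
c=max(cv2.findContours(m,0,2)[0],key=cv2.contourArea);(u,v),r=cv2.minEnclosingCircle(c);print(u,v,r)
print("knob top",ray(p,u,v,63),"pivot",ray(p,286,191,37),ray(p,286,191,28),"plate corners",ray(p,186,156,8),ray(p,330,156,8))
q=env.read_camera('side')
for n in ["block_a","lever_knob"]:
    for r in env.place_of(n,q)[:6]:
        w=world(q,r["at"]);print(n,round(r["score"],2),w.round(1),np.round(proj(q,w)))
cv2.imwrite('pics/s2.png',cv2.resize(q['color'][120:330,180:380],(570,600),interpolation=cv2.INTER_CUBIC))
plan([523,306,120],3,np.pi/2)
E
```

```text
290.04998779296875 113.5 11.061416625976562
knob top [484.57091445 309.09454031  63.        ] pivot [486.1589522  235.10029233  37.        ] [487.18117877 232.94189921  28.        ] plate corners [384.39505995 264.9540663    8.        ] [534.10027609 265.84025931   8.        ]
block_a 0.8 [484.9  28.1  11. ] [293. 224.]
block_a 0.78 [4.003e+02 3.615e+02 1.000e-01] [239. 160.]
block_a 0.77 [304.2 330.9  -2.4] [208. 169.]
block_a 0.74 [484.2  88.6  12.2] [287. 209.]
block_a 0.67 [315.8 153.   -1.9] [218. 205.]
block_a 0.54 [486.9 155.    7.4] [282. 195.]
lever_knob 0.77 [489.  310.4  46.8] [272. 152.]
[0.0833, 0.0978, 0.1138, 0.0, -0.0, 0.0002, 0.0]
[0.0833, 0.0978, 0.1138, 0.0, -0.0, 0.0002, 0.0]
[0.0834, 0.0977, 0.1138, 0.0, -0.0, 0.0002, 0.0]
```

View pics/s2.png

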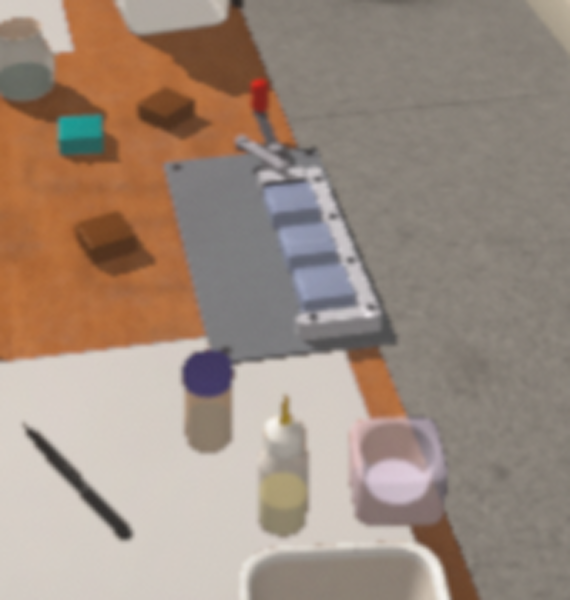

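The side view shows all three blocks in the lane against the fence, at (290,203), (307,243) and (322,285). The other objects are untouched and the lever is still open. I'll go to the fence side of the knob.

Request:
{"method": "drive_tool", "body": {
  "rows": [
    [[0.083, 0.098, 0.11, 0, 0, 0, 0], [0.083, 0.098, 0.11, 0, 0, 0, 0], [0.083, 0.098, 0.12, 0, 0, 0, 0], [0, 0, 0.12, 0, 0, 0, 0], [0, 0, 0.12, 0, 0, 0, 0]]
  ]
}}

```text
t: 13.42
eef_pos: [523.1, 306.3, 59.1]
tcp_rot: [-3.141, 0.0, 1.574]
ft_force: [0.7, -0.8, -0.6]
opening: 0.004
grip_force: 0.0
```

Request:
{"method": "drive_tool", "body": {
  "rows": [
    [[0, 0, 0, 0, 0, 0, 0], [0, -0.04, 0, 0, 0, 0, 0], [0, -0.01, 0, 0, 0, 0, 0]]
  ]
}}

```text
t: 13.8
eef_pos: [510.1, 306.6, 61.7]
tcp_rot: [3.14, -0.001, 1.574]
ft_force: [0.4, -0.4, 0.3]
opening: 0.007
grip_force: 0.0
```

Request:
{"method": "drive_tool", "body": {
  "rows": [
    [[0, -0.028, 0.01, 0, 0, 0, 0], [0.007, -0.0524, 0, 0, 0, -0.0556, 0], [0.007, -0.0524, 0, 0, 0, -0.0556, 0], [0.007, -0.0524, 0, 0, 0, -0.0556, 0]]
  ]
}}

```text
t: 14.3
eef_pos: [464.1, 305.0, 58.4]
tcp_rot: [3.14, 0.0, 2.104]
ft_force: [1.9, 0.9, 0.1]
opening: 0.006
grip_force: 0.8
```

```bash
cat > st.py <<'E'
from h import *
s=env.state();P=np.array([486,233]);e=s['eef_pos'];y=s['tcp_rot'][2];a=y-np.pi/2
r=np.array([[np.cos(a),np.sin(a)],[-np.sin(a),np.cos(a)]])@(e[:2]-P)
print(e.round(1),"turned deg",np.degrees(a).round(1),"offset in lever frame",r.round(1),s['ft_force'].round(1))
q=env.read_camera('side')
for n in ["lever_knob","block_a"]:
    for k in env.place_of(n,q)[:6]:
        w=world(q,k["at"]);print(n,round(k["score"],2),w.round(1),np.degrees(np.arctan2(*(w[:2]-P)[::-1])).round()%360)
E
python3 st.py
```

```text
[464.1 305.   58.4] turned deg 30.6 offset in lever frame [17.7 73.2] [1.9 0.9 0.1]
lever_knob 0.6 [453.  300.1  47.3] 116.0
block_a 0.8 [398.1 360.4   0.7] 125.0
block_a 0.79 [304.4 331.   -4.6] 152.0
block_a 0.76 [487.8 151.8   5.6] 271.0
block_a 0.7 [316.  149.9   3.4] 206.0
block_a 0.66 [487.   31.    9.4] 270.0
block_a 0.51 [484.4  89.7  12.8] 269.0
```

Contact is good and the lever follows (about 116° from 90°). I'll continue the arc.

Request:
{"method": "drive_tool", "body": {
  "rows": [
    [[0.007, -0.0524, 0, 0, 0, -0.0556, 0], [0.007, -0.0524, 0, 0, 0, -0.0556, 0], [0.007, -0.0524, 0, 0, 0, -0.0556, 0], [0.007, -0.0524, 0, 0, 0, -0.0556, 0]]
  ]
}}

```text
t: 14.95
eef_pos: [423.6, 273.2, 58.1]
tcp_rot: [3.14, 0.001, 2.798]
ft_force: [1.1, 1.3, 1.0]
opening: 0.003
grip_force: 1.0
```

```bash
python3 st.py
```

```text
[423.6 273.2  58.1] turned deg 70.3 offset in lever frame [16.9 72.3] [1.1 1.3 1. ]
lever_knob 0.83 [420.5 259.6  49.3] 158.0
block_a 0.74 [397.  362.5   0.6] 125.0
block_a 0.73 [484.2  80.   12.7] 269.0
block_a 0.61 [486.5 124.8   8.9] 270.0
block_a 0.61 [317.5 149.4  -0.7] 206.0
block_a 0.54 [485.5  30.6   8.1] 270.0
block_a 0.51 [304.8 328.8  -0.9] 152.0
```

Request:
{"method": "drive_tool", "body": {
  "rows": [
    [[0.007, -0.0524, 0, 0, 0, -0.0556, 0], [0.007, -0.0524, 0, 0, 0, -0.0556, 0], [0.007, -0.0524, 0, 0, 0, -0.0556, 0], [0.005, -0.026, 0, 0, 0, -0.0278, 0], [0.005, -0.026, 0, 0, 0, -0.0278, 0]]
  ]
}}

```text
t: 15.72
eef_pos: [412.8, 222.6, 57.9]
tcp_rot: [3.141, 0.001, -2.792]
ft_force: [0.5, 1.5, -0.3]
opening: 0.006
grip_force: 0.9
```

```bash
python3 st.py
```

```text
[412.8 222.6  57.9] turned deg -250.0 offset in lever frame [15.3 72.4] [ 0.5  1.5 -0.3]
lever_knob 0.82 [422.1 205.8  47.5] 203.0
lever_knob 0.71 [488.2 108.6   8.8] 271.0
lever_knob 0.15 [484.7  58.9  13.8] 270.0
block_a 0.8 [484.   61.2   8.3] 269.0
block_a 0.78 [299.8 328.3  -4.5] 153.0
block_a 0.7 [488.3 108.3   6.3] 271.0
block_a 0.68 [317.2 150.6  -3.1] 206.0
block_a 0.65 [487.1  18.3   7.6] 270.0
block_a 0.44 [396.6 360.7  -0.4] 125.0
```

Request:
{"method": "drive_tool", "body": {
  "rows": [
    [[0.005, -0.026, 0, 0, 0, -0.0278, 0], [0.005, -0.026, 0, 0, 0, -0.0278, 0], [0, 0, 0, 0, 0, 0, 0]]
  ]
}}

```text
t: 16.25
eef_pos: [414.9, 209.5, 57.8]
tcp_rot: [3.142, 0.0, -2.618]
ft_force: [-0.5, -0.0, 0.1]
opening: 0.005
grip_force: 0.0
```

```bash
python3 st.py|head -3
```

```text
[414.9 209.5  57.8] turned deg -240.0 offset in lever frame [15.2 73.3] [-0.5 -0.   0.1]
lever_knob 0.77 [427.  191.4  46. ] 215.0
block_a 0.75 [485.8  59.8   9.9] 270.0
```

Request:
{"method": "drive_tool", "body": {
  "rows": [
    [[0.0025, -0.013, 0, 0, 0, -0.014, 0], [0.0025, -0.013, 0, 0, 0, -0.014, 0], [0, 0, 0, 0, 0, 0, 0]]
  ]
}}

```text
t: 16.77
eef_pos: [416.1, 204.9, 57.7]
tcp_rot: [3.14, 0.0, -2.528]
ft_force: [-7.3, 21.8, -0.4]
opening: 0.004
grip_force: 11.2
```

Request:
{"method": "drive_tool", "body": {
  "rows": [
    [[0.001, -0.008, 0, 0, 0, 0, 0], [0, 0, 0, 0, 0, 0, 0]]
  ]
}}

```text
t: 17.02
eef_pos: [416.4, 204.3, 57.7]
tcp_rot: [3.138, 0.0, -2.529]
ft_force: [-13.7, 38.8, 1.4]
opening: 0.003
grip_force: 20.0
```

Request:
{"method": "drive_tool", "body": {
  "rows": [
    [[0, 0.06, 0, 0, 0, 0, 0], [0, 0.12, 0, 0, 0, 0, 0], [0, 0, -0.2, 0, 0, 0, 0], [0, 0.1, -0.2, 0, 0, 0, 0], [0, 0, 0, 0, 0, 0, 0]]
  ]
}}

```text
t: 17.65
eef_pos: [377.7, 260.1, 160.8]
tcp_rot: [-3.141, 0.006, -2.525]
ft_force: [0.1, -0.5, -0.9]
opening: 0.005
grip_force: 0.0
```

```bash
python3 st.py; python3 - <<'E'
from h import *
import pickle
p=env.read_camera('wrist');cv2.imwrite('pics/w9.png',p['color']);pickle.dump(p,open('w9.pkl','wb'))
s=cv2.imread
q=env.read_camera('side')
a=cv2.resize(q['color'][140:270,220:350],(400,400),interpolation=cv2.INTER_CUBIC)
b=cv2.resize(p['color'],(400,300));b=cv2.copyMakeBorder(b,0,100,0,0,0)
cv2.imwrite('pics/fin.png',np.hstack([a,b]))
E
```

```text
[377.7 260.1 160.8] turned deg -234.7 offset in lever frame [84.7 72.7] [ 0.1 -0.5 -0.9]
lever_knob 0.56 [426.  192.7  47.6] 214.0
block_a 0.8 [482.4  57.1  10.4] 269.0
block_a 0.72 [316.9 148.9  -2.6] 206.0
block_a 0.71 [484.7  18.7  11.5] 270.0
block_a 0.67 [396.1 362.5   0.7] 125.0
block_a 0.56 [305.5 328.7  -3.6] 152.0
block_a 0.46 [483.8 108.1   8.5] 269.0
```

View pics/fin.png

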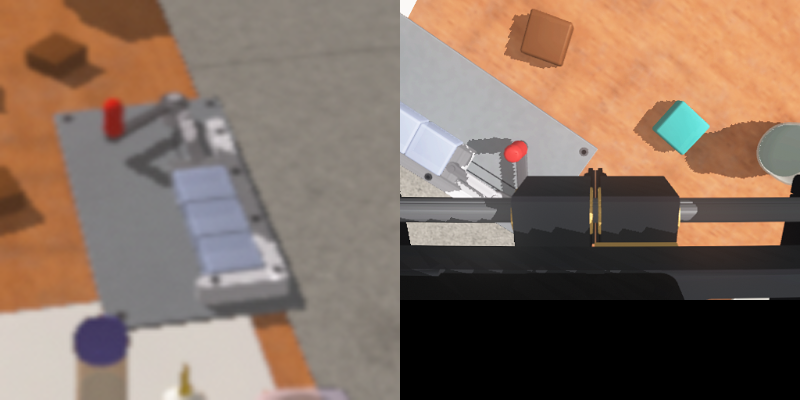

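The last picture shows the three blocks tight in one row between end stop and jaw. The knob is swung round to about 214°, it stayed there after release, and the arm touches nothing.

```bash
python3 - <<'E'
from h import *
import pickle
for p in [pickle.load(open('w9.pkl','rb')),env.read_camera('side')]:
    h=cv2.cvtColor(p['color'],cv2.COLOR_BGR2HSV);m=cv2.inRange(h,(0,180,100),(6,255,255))|cv2.inRange(h,(174,180,100),(180,255,255))
    c=max(cv2.findContours(m,0,2)[0],key=cv2.contourArea);x,y,w,hh=cv2.boundingRect(c)
    print(ray(p,x+w/2,y+hh/2,47))
print(env.job_done())
E
```

```text
[435.20071712 195.40311031  47.        ]
[423.58298083 188.20262652  47.        ]
the job is handed in; nothing more can be done
None
```

The job is handed in: all three blocks lie flat against the fence, closed into one tight row against the end stop. The lever sits at about 214° (home) and stayed there when I let go, and nothing else was touched.

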